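# Walk a satellite model round to face the lamp bar

## Robot

A 6-joint arm with a two-finger parallel gripper is mounted at the origin on the work surface. World frame = base frame: x ahead of the robot, y to its left, z up, the work surface at z = 0. Lengths are in m, angles in degrees, forces in N, time in s.
With the tool pointing down it reaches from about 0.425 to 0.95 m from the base axis. Payload 3.5 kg.
Tool frame: the origin (TCP) lies between the finger pads; the fingertips stand 8 mm ahead of it and the grasp point (between the pads) lies 11 mm behind it (tips_ahead is the distance from the TCP to the fingertips, in m); z points along the fingers, y is the direction in which the jaws open and shut (so a half turn about z gives the same grasp; the last joint's range is limited). The gripper opens to 85 mm and grips with 20 to 120 N. Pads are 22 mm wide; open, the fingers measure 114 mm over their backs; the gripper's body (76 mm by 85 mm) begins 54 mm behind the grasp point. The pads swing forward as they close: fully open they stand 13 mm farther back than shut.
Start: joints at [-82.449, 16.404, 90.338, -0, 73.258, -8.594], TCP at [0.188, -0.648, 0.239] pointing down, gripper open.
Joint ranges: [-158.93, 158.93], [-51.34, 127.21], [12.03, 142.37], [-87.48, 267.48], [13.55, 161.25], [-162.69, 162.69]. Speed limits (degrees/s): [159.86, 159.86, 180, 180, 180, 180].

## Interface

Orientations are given as a 3x3 rotation matrix whose columns are the frame's x, y, z axes.
In Python, from plant import * gives the robot as it stands. The module is installed in compiled form; this text tells all that it offers.
- The arm moves only by the shell command python3 -m creep 'ROWS' [FORCE]. ROWS is a JSON object of lists of equal length, an entry for each row: "dp": the shift along the tool's x, y, z in cm, a list of three; "rotation": the turn, a rotation vector about the tool's x, y, z in rad, a list of three; "claw": the opening, from 0 (shut) to 1 (fully open). A call has 1 to 12 rows; each row shifts and turns the commanded pose from where the row before left it, along the tool's axes as they then stand; what a row does not reach is not made up. A row lasts 1/12 s, in which the tool goes at most 41.7 mm and 7.16 degrees, less where a joint would pass 70% of its speed; a pose out of reach is approached as far as the arm can. A call is refused whole if a number of a shift passes 4.17 or a number of a turn 0.125, either way. A call with a gripper value outside its range is refused whole. The fingers move at their own pace and stop on an object; FORCE is the grip in N (left out, the last holds). Time passes only in rows, so rows that do not move let the fingers close. It gives the time, the measured TCP pose, the force and the opening at its end, in the units of the state.
- get_state(): the state, without advancing time (a new reading comes with each control period).
- grab_frame(name): name is "scene" or "top" or "wrist"; returns the picture (420x560x3 uint8, red, green, blue); there is no depth.
- get_calibration(name): a dict with "fx", "fy", "cx", "cy" (pixels), "position" and "attitude" of the camera in the world. Camera axes: x right, y down, z forward; pixel columns grow to the right and rows downward; lengths in m; the calibration is good to about 2 mm. A picture is of the moment at which its call begins: read the wrist's pose just before it. get_calibration takes no time and is no camera call; for the wrist camera it gives the pose at the moment of the call.
- sign_off(): hands the job in, once; it reports no verdict.
The state is a dict: "clock": time; "qpos": joint angles; "qvel": joint speeds; "joint_torque": joint torques, N m; "tool_pos": TCP position; "eef_rot": TCP orientation; "wrist_force": force on the tool from outside, world axes, zero at the start; "wrist_torque": the same for the moment, N m; "gripper_width": finger opening in m.
Only numpy, scipy, OpenCV 4.12 (cv2) and the standard library are available. Lean on these libraries where they do the work, as an engineer would, in place of code of your own. Each camera call takes 0.05 s, during which the arm holds its last target.

## Task

Using only pushes with the fingertips, at one corner and then another as needed, walk the heavy satellite model round on the bench until its solar-cell side is roughly parallel to the bar of the lamp stand while still clear of it, and only then ease it up so that side lies flat along the bar, with neither end sticking out past the bar. Do not grip, lift or tip the model, never let it touch the bar while it is still well askew, leave the other things where they are, and finish with the hand clear.

Things in the scene. Friction and masses are not known exactly. Their poses are not given: they have to be found in the camera images.
- model: Satellite model: loose aluminium block, 140 mm (x) by 90 (y) by 50 high, flat upright sides, fittings to 6 mm above; 0.75-0.95 kg, takes about 8 N to push. Origin: centre of the underside. The long +y side is white with dark solar cells; the row of 6 small black clips on top runs along that side's edge. Other sides bare. Starts turned 45 to 80 degrees anticlockwise (from above) from its final heading, clear of the bar.
- cell_end_a (a point): Bottom corner of the model at the +x end of its solar-cell side: (70, 45, 0) mm in the model's frame.
- cell_end_b (a point): Bottom corner of the model at the -x end of its solar-cell side: (-70, 45, 0) mm in the model's frame.
- lamp_stand: Fixed lamp stand. In front of it a straight aluminium bar, 200 mm long (x), 20 thick, 30 high, fixed to the bench. Origin: on the bench, at mid-length of the bar, in the plane of its working face. That face looks along -y, away from the lamp; the bar lies at y = 0 to 20 mm. The black lamp stands behind on a post: head 181 to 249 mm up, y = 104 to 200 mm.
- tape_roll: Loose roll of amber tape lying flat, 70 mm across, 20 mm high; origin at the centre of its underside. Leave alone.
- driver: Loose screwdriver lying on the bench; origin under its length, x along it. Leave alone.
- screw_jar: Loose small clear jar with a white cap, 44 mm across, 60 mm high, beside the lamp stand; origin at the centre of its underside. Leave alone.
- standoff: Loose brass standoff post, 14 mm across, 55 mm high, standing a little beyond the bar's +x end; origin at the centre of its underside. Leave alone.
- connector: Loose black connector, 45 x 31 x 16 mm, beside the lamp stand; origin at its underside. Leave alone.
- sensor_puck: Loose dark steel sensor puck, 50 mm across, 25 mm high; origin at the centre of its underside. Leave alone.
Not all that is in view belongs to the job. Several things look just like the model: the one meant starts farthest to the robot's right.

How it is judged:
By the outcome, as a careful person would: the job done as asked, in the order asked, and still so for the second after the job is handed in, with the robot touching nothing.
It also fails if it takes over 72 s, if anything falls off the work surface, if the arm or the gripper's body presses on something with over 40 N, if the wrist force passes 120 N, or if a joint passes its speed limit or range.

## Working session

There is one attempt and no reset: what is moved stays moved. The work goes in short steps, Python scripts to look and compute and a shell command to move; the robot and the scene stay as the last step left them, time stands still between calls to the robot, and variables do not carry over. Pictures are saved under pics/ and viewed, and the job is handed in when it is done.

```bash
mkdir -p pics
python3 - <<'E'
from plant import *
import cv2,numpy as np
s=get_state();print(s)
for n in ("scene","top"):
    im=grab_frame(n);cv2.imwrite(f"pics/{n}0.png",im[:,:,::-1]);c=get_calibration(n);print(n,c)
E
```

```text
{'clock': 0.0, 'qpos': array([-8.24491787e+01,  1.64544586e+01,  9.04249858e+01, -1.90479414e-03,
        7.32567346e+01, -8.59111807e+00]), 'qvel': array([ 0.00151102, -0.03978682,  0.05263906, -0.04998854, -0.12436862,
       -0.0069948 ]), 'joint_torque': array([-1.65144731e-03, -4.05985951e+01, -2.92627412e+01, -2.39091933e-04,
        5.72160716e-03, -4.31828994e-06]), 'tool_pos': array([ 0.18763364, -0.64772218,  0.23791472]), 'eef_rot': array([[ 9.60573291e-01,  2.78026681e-01, -3.43880173e-04],
       [ 2.78026705e-01, -9.60570466e-01,  2.35197649e-03],
       [ 3.23591077e-04, -2.35485366e-03, -9.99997175e-01]]), 'wrist_force': array([0.06227354, 0.14423476, 0.82664156]), 'wrist_torque': array([ 0.00310244, -0.01621725, -0.00122648]), 'gripper_width': 0.08545697709128558}
scene {'fx': 494.5526069405347, 'fy': 494.5526069405347, 'cx': 284.00166847985054, 'cy': 210.92679972931845, 'position': array([1.17693695, 0.46824482, 0.89437979]), 'attitude': array([[-0.52984314,  0.63495335, -0.56222815],
       [ 0.84794987,  0.38432417, -0.36506978],
       [-0.01572442, -0.67017101, -0.74204013]])}
top {'fx': 444.222074637851, 'fy': 444.222074637851, 'cx': 274.9733429889185, 'cy': 203.65014809749326, 'position': array([0.46699775, 0.06180065, 1.11878029]), 'attitude': array([[ 2.73151042e-02, -9.98038736e-01,  5.63255408e-02],
       [-9.99626601e-01, -2.72301027e-02,  2.27618687e-03],
       [-7.37972409e-04, -5.63666831e-02, -9.98409862e-01]])}
```

View pics/scene0.png

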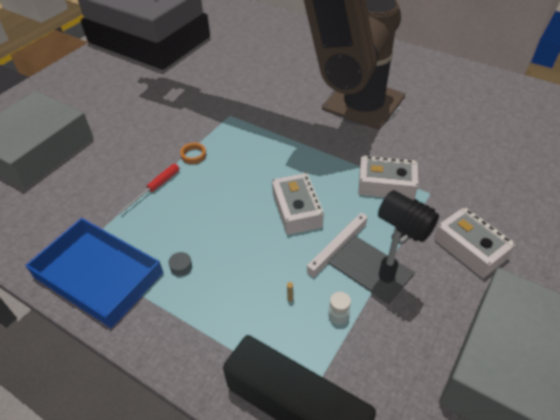

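View pics/top0.png

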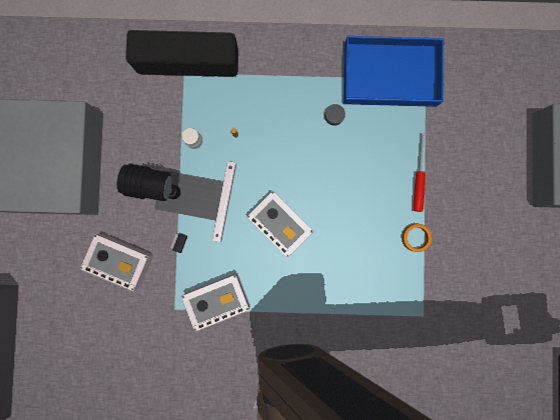

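Three look-alikes appear in the top view: (115,262), (216,302) and (280,224). Image right is −y, the robot's right, so the one meant is (280,224). It is also the one near the bar's working face. I'll confirm with an enlarged crop.

Run:
```python
import cv2
im=cv2.imread("pics/top0.png")
c=im[120:270,170:330];cv2.imwrite("pics/top0c.png",cv2.resize(c,None,fx=5,fy=5,interpolation=cv2.INTER_CUBIC)[:600*2])
c=im[145:265,170:330];cv2.imwrite("pics/top0c.png",cv2.resize(c,None,fx=5,fy=5,interpolation=cv2.INTER_CUBIC))
im=cv2.imread("pics/scene0.png")
c=im[150:300,240:440];cv2.imwrite("pics/scene0c.png",cv2.resize(c,None,fx=4,fy=4,interpolation=cv2.INTER_CUBIC))
```

```text
(no output)
```

View pics/top0c.png

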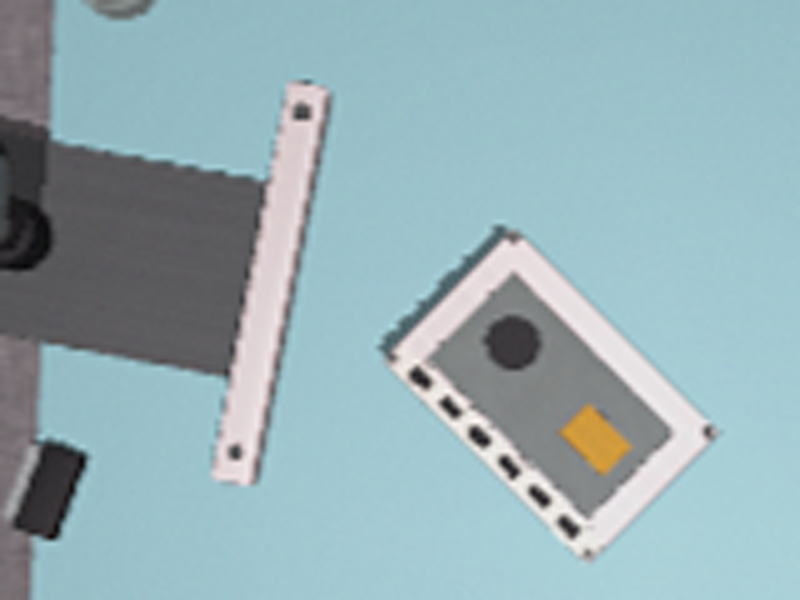

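View pics/scene0c.png

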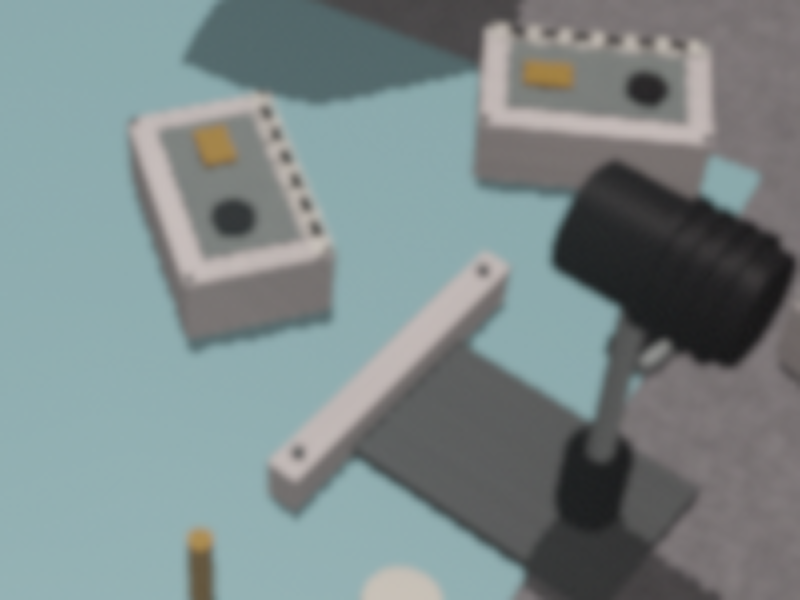

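The crop confirms it. The model's top corners are at about (273,192), (248,216), (288,256) and (312,232), with the clips along (248,216)–(288,256). The bar's working top edge runs from (235.6,163.4) to (221.6,241.4).

```bash
cat > h.py <<'E'
from plant import *
import numpy as np, cv2
from scipy.optimize import least_squares
def w(c,uv,z):
    uv=np.atleast_2d(np.array(uv,float));R=np.array(c["attitude"]);p=np.array(c["position"])
    d=np.c_[(uv[:,0]-c["cx"])/c["fx"],(uv[:,1]-c["cy"])/c["fy"],np.ones(len(uv))]@R.T
    return p+d*((z-p[2])/d[:,2])[:,None]
def px(c,P):
    q=(np.atleast_2d(P)-c["position"])@np.array(c["attitude"]);return np.c_[q[:,0]/q[:,2]*c["fx"]+c["cx"],q[:,1]/q[:,2]*c["fy"]+c["cy"]]
def rz(a): return np.array([[np.cos(a),-np.sin(a)],[np.sin(a),np.cos(a)]])
def fit(obj,img):
    # 2D rigid: img=R obj+t
    m0=obj.mean(0);m1=img.mean(0);H=(obj-m0).T@(img-m1);a=np.arctan2(H[0,1]-H[1,0],H[0,0]+H[1,1])
    t=m1-rz(a)@m0; return a,t,np.linalg.norm(obj@rz(a).T+t-img,axis=1)
E
python3 - <<'E'
from h import *
np.set_printoptions(precision=4,suppress=True)
c=get_calibration("top")
f=lambda L:np.array(L)/5+[170,145]-0.4
M=w(c,f([(513,237),(390,355),(588,555),(712,433)]),.05)[:,:2]
print(M, np.linalg.norm(M-np.roll(M,1,0),axis=1))
B=w(c,f([(290,83),(329,92),(257,484),(213,478)]),.03)[:,:2]
print(B, np.linalg.norm(B-np.roll(B,1,0),axis=1))
# bar: y axis toward lamp (+y world-ish); face -y. x = y cross z => pointing?
for nm,ob,im in (("bar",np.array([(.1,.02),(.1,0),(-.1,0),(-.1,.02)]),B),):
    a,t,e=fit(ob,im);print(nm,np.degrees(a),t,e)
# model cell side = B..C ; +y model outward from there; +x end: 
ob=np.array([(.07,-.045),(.07,.045),(-.07,.045),(-.07,-.045)])
a2,t2,e=fit(ob,M);print("model",np.degrees(a2),t2,e,np.degrees(a2-a))
b=(t2-t)@rz(a);print("model in bar frame",b)
print(((ob@rz(a2).T+t2)-t)@rz(a))
for n,uv,z in(("standoff",(234,131),.055),("jar",(191,136),.06),("puck",(334,114),.025),("conn",(180,241),.016),("tape",(417,237),.02)):
    print(n,w(c,uv,z)[0,:2],(w(c,uv,z)[0,:2]-t)@rz(a))
print("clones",w(c,[(216,302),(115,262)],.05),px(c,np.array([*t2,.05])))
E
```

```text
[[ 0.5553  0.0717]
 [ 0.4967  0.1293]
 [ 0.4036  0.0316]
 [ 0.4635 -0.0264]] [0.1344 0.0821 0.135  0.0834]
[[0.6301 0.184 ]
 [0.6262 0.1647]
 [0.4325 0.1936]
 [0.4348 0.2152]] [0.1978 0.0198 0.1959 0.0217]
bar -8.778190275376337 [0.5294 0.1795] [0.0011 0.0021 0.0022 0.0014]
model 46.378109660036905 [0.4798 0.0515] [0.0054 0.0041 0.0047 0.0038] 55.156299935413244
model in bar frame [-0.0295 -0.134 ]
[[ 0.0474 -0.1023]
 [-0.0265 -0.0509]
 [-0.1064 -0.1658]
 [-0.0326 -0.2172]]
standoff [0.7004 0.1682] [0.1707 0.0149]
jar [0.6843 0.2708] [0.1392 0.1139]
puck [ 0.7566 -0.0768] [ 0.2637 -0.2186]
conn [0.4302 0.2968] [-0.1159  0.1008]
tape [ 0.4562 -0.2881] [-0.001  -0.4733]
clones [[0.2891 0.1982 0.05  ]
 [0.3771 0.443  0.05  ]] [[279.7181 223.5316]]
```

```bash
cat >> h.py <<'E'
BA=np.radians(-8.78);BT=np.array([.5294,.1795])
def tobar(p): return (np.asarray(p)[:2]-BT)@rz(BA)
def st():
    s=get_state();R=s["eef_rot"]
    print("t %.2f bar(mm) %s tipz %.1f yaw-bar %.2f tiltz %s F %s w %.3f q %s"%(s["clock"],np.round(tobar(s["tool_pos"])*1e3,1),(s["tool_pos"][2]-.008)*1e3,np.degrees(np.arctan2(R[1,1],R[0,1])-BA),np.round(R[:,2],3),np.round(s["wrist_force"],1),s["gripper_width"],np.round(s["qpos"],0)))
E
python3 -m creep '{"dp":[[0,0,0],[0,0,0],[0,0,0],[0,0,0],[0,0,0],[0,0,0],[0,0,0],[0,0,0],[0,0,0],[0,0,0]],"rotation":[[0,0,-0.1136],[0,0,-0.1136],[0,0,-0.1136],[0,0,-0.1136],[0,0,-0.1136],[0,0,-0.1136],[0,0,-0.1136],[0,0,-0.1136],[0,0,-0.1136],[0,0,-0.1136]],"claw":[0,0,0,0,0,0,0,0,0,0]}' 30; python3 -c "from h import *;st()"
```

```text
clock: 0.93
tool_pos: [0.1877, -0.648, 0.2385]
eef_rot: [[0.147, 0.989, -0.0], [0.989, -0.147, 0.001], [0.001, -0.0, -1.0]]
wrist_force: [0.5, 0.5, -1.3]
gripper_width: 0.0001
t 0.93 bar(mm) [-211.4 -869.9] tipz 230.5 yaw-bar 0.34 tiltz [-0.     0.001 -1.   ] F [ 0.5  0.5 -1.3] w 0.000 q [-82.  16.  90.  -0.  73. -74.]
```

```bash
python3 -m creep '{"dp":[[3.7,1.7,0],[3.7,1.7,0],[3.7,1.7,0],[3.7,1.7,0],[3.7,1.7,0],[3.7,1.7,0],[3.7,1.7,0],[3.7,1.7,0],[3.7,1.7,0],[3.7,1.7,0],[3.7,1.7,0],[3.7,1.7,0]],"rotation":[[0,0,0],[0,0,0],[0,0,0],[0,0,0],[0,0,0],[0,0,0],[0,0,0],[0,0,0],[0,0,0],[0,0,0],[0,0,0],[0,0,0]],"claw":[0,0,0,0,0,0,0,0,0,0,0,0]}' >/dev/null; python3 -c "from h import *;st()"
python3 -m creep '{"dp":[[3.7,-0.4,0],[3.7,-0.4,0],[3.7,-0.4,0],[3.7,-0.5,0],[3.7,-0.6,0],[3.7,-0.8,0],[3.7,-0.8,0],[3.7,-0.8,0],[3.7,-0.8,0],[3.5,-0.5,0],[0,0,0]],"rotation":[[0,0,0],[0,0,0],[0,0,0],[0,0,0],[0,0,0],[0,0,0],[0,0,0],[0,0,0],[0,0,0],[0,0,0],[0,0,0]],"claw":[0,0,0,0,0,0,0,0,0,0,0]}' >/dev/null; python3 -c "from h import *;st()"
```

```text
t 1.93 bar(mm) [  -7.3 -424.2] tipz 231.0 yaw-bar 0.00 tiltz [-0.  0. -1.] F [-0.4 -1.3 -0.3] w 0.000 q [-39.  -4. 112.   0.  71. -30.]
t 2.85 bar(mm) [-69.4 -53.6] tipz 231.0 yaw-bar 0.37 tiltz [-0.001  0.002 -1.   ] F [-0.7  0.1  0.3] w 0.000 q [  4. -10. 118.   0.  72.  13.]
```

Run:
```python
from h import *
c=get_calibration("wrist");im=grab_frame("wrist");cv2.imwrite("pics/w1.png",im[:,:,::-1]);np.save("w1.npy",c,allow_pickle=True);print(c)
M=np.array([[x,y] for x in(.07,-.07) for y in(.045,-.045)])@rz(np.radians(46.38)).T+[.4798,.0515]
print(px(c,np.c_[M,[.05]*4]).round())
```

```text
{'fx': 343.6158320693497, 'fy': 343.6158320693497, 'cx': 281.6305576320414, 'cy': 212.2686286951051, 'position': array([0.46458631, 0.2204325 , 0.37346122]), 'attitude': array([[ 0.98910038, -0.13869156, -0.04944788],
       [-0.14723338, -0.93539762, -0.32148659],
       [-0.00166595,  0.32526289, -0.94562217]])}
[[327. 183.]
 [397. 233.]
 [248. 287.]
 [314. 327.]]
```

View pics/w1.png

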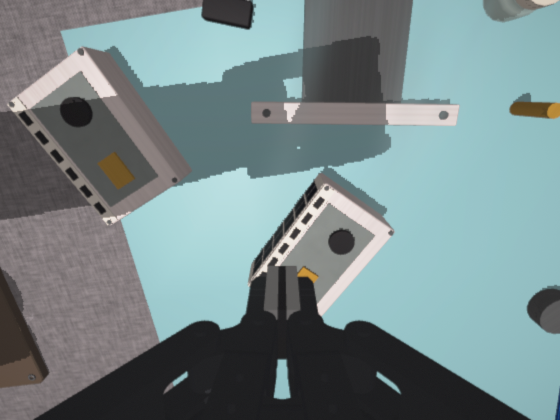

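Wrist view: clip corner B is at (325,186) and A at (391,233), within a few mm of the prediction. The bar face is parallel to the image rows, and the cells show on the side facing the finger. I'll descend beside the cell side.

```bash
python3 -m creep '{"dp":[[0,0,3.6],[0,0,3.6],[0,0,3.6],[0,0,3.6],[0,0,3.6],[0,0,3.0],[0,0,0]],"rotation":[[0,0,0],[0,0,0],[0,0,0],[0,0,0],[0,0,0],[0,0,0],[0,0,0]],"claw":[0,0,0,0,0,0,0]}' >/dev/null; python3 -c "from h import *;st()
c=get_calibration('wrist');im=grab_frame('wrist');cv2.imwrite('pics/w2.png',im[:,:,::-1])"
```

```text
t 3.48 bar(mm) [-72.9 -60.7] tipz 14.9 yaw-bar -0.08 tiltz [-0.014 -0.001 -1.   ] F [-1.3 -0.1 -0.5] w -0.000 q [  4.   8. 126.  -0.  47.  13.]
```

View pics/w2.png

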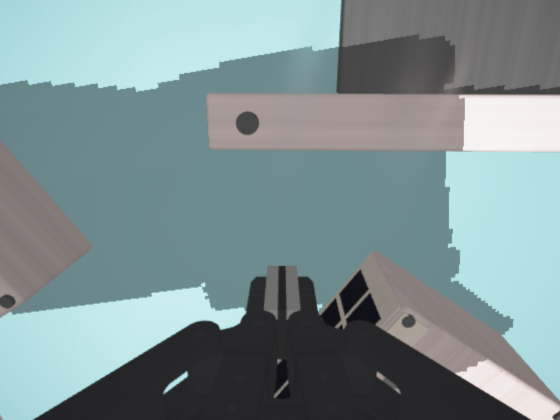

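Closed fingertips stand free beside the dark cell side, with block corner at about (375,253) in the image. First push.

```bash
python3 -m creep '{"dp":[[-0.15,0.5,0],[-0.15,0.5,0],[-0.15,0.5,0],[-0.15,0.5,0],[-0.15,0.5,0],[-0.15,0.5,0],[-0.18,0.5,0],[-0.2,0.5,0],[-0.22,0.5,0],[-0.25,0.5,0],[0,0,0]],"rotation":[[0,0,0],[0,0,0],[0,0,0],[0,0,0],[0,0,0],[0,0,0],[0,0,0],[0,0,0],[0,0,0],[0,0,0],[0,0,0]],"claw":[0,0,0,0,0,0,0,0,0,0,0]}' >/dev/null; python3 -c "from h import *;st()
c=get_calibration('wrist');im=grab_frame('wrist');cv2.imwrite('pics/w3.png',im[:,:,::-1]);cv2.imwrite('pics/t3.png',grab_frame('top')[:,:,::-1]);cv2.imwrite('pics/s3.png',grab_frame('scene')[:,:,::-1])
import numpy as np
a=[cv2.imread('pics/%s3.png'%k) for k in 'ts'];b=[cv2.resize(a[0][120:270,170:330],(400,375),interpolation=2),cv2.resize(a[1][150:300,240:400],(400,375),interpolation=2)];cv2.imwrite('pics/c3.png',np.hstack(b))"
```

```text
t 4.45 bar(mm) [-15.9 -76.3] tipz 21.5 yaw-bar 0.00 tiltz [ 0.002 -0.001 -1.   ] F [0.7 1.7 0.5] w 0.000 q [  1.  12. 120.  -0.  47.   9.]
```

View pics/w3.png

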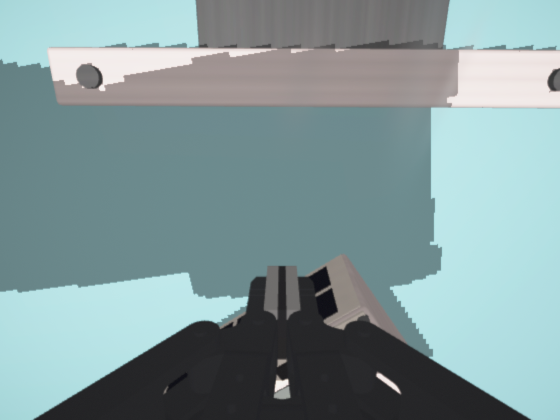

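View pics/c3.png

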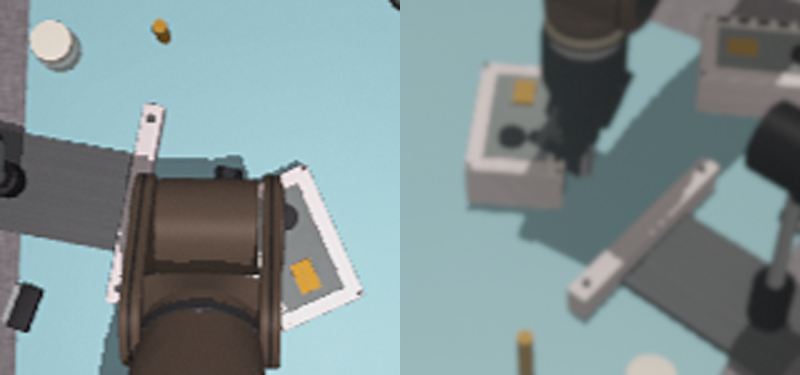

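Run:
```python
from h import *
c=get_calibration("top")
W=w(c,np.array([(302,164),(363,294)])/2.5+[170,120]-.3,.05)[:,:2]
A,D=W;d=A-D;th=np.arctan2(d[1],d[0]);ctr=(A+D)/2+rz(th)@[0,.045]
print(np.linalg.norm(d),np.degrees(th-BA),tobar(ctr),tobar(A),tobar(D), tobar(ctr+rz(th)@[.07,.045]))
```

```text
0.13816334717624523 35.302242166922014 [-0.01646759 -0.14635114] [ 0.06591603 -0.14315474] [-0.04684115 -0.22299789] [ 0.01465543 -0.0691737 ]
```

Heading is now about 35° from the bar, with the model centre at bar frame (−16,−146) mm. Continuing the same push.

```bash
python3 -m creep '{"dp":[[-0.28,0.45,0],[-0.28,0.45,0],[-0.3,0.42,0],[-0.32,0.42,0],[-0.35,0.4,0],[-0.38,0.35,0],[-0.38,0.35,0],[-0.38,0.3,0],[-0.38,0.3,0],[0,0,0]],"rotation":[[0,0,0],[0,0,0],[0,0,0],[0,0,0],[0,0,0],[0,0,0],[0,0,0],[0,0,0],[0,0,0],[0,0,0]],"claw":[0,0,0,0,0,0,0,0,0,0]}' >/dev/null; python3 -c "from h import *;st()
cv2.imwrite('pics/t4.png',grab_frame('top')[:,:,::-1])
a=cv2.imread('pics/t4.png');cv2.imwrite('pics/c4.png',cv2.resize(a[150:270,200:360],None,fx=5,fy=5,interpolation=2))"
```

```text
t 5.43 bar(mm) [  17.9 -107.2] tipz 21.6 yaw-bar -0.01 tiltz [ 0.001 -0.001 -1.   ] F [-0.  -0.1 -0.4] w -0.000 q [ -3.  15. 117.  -0.  48.   6.]
```

View pics/c4.png

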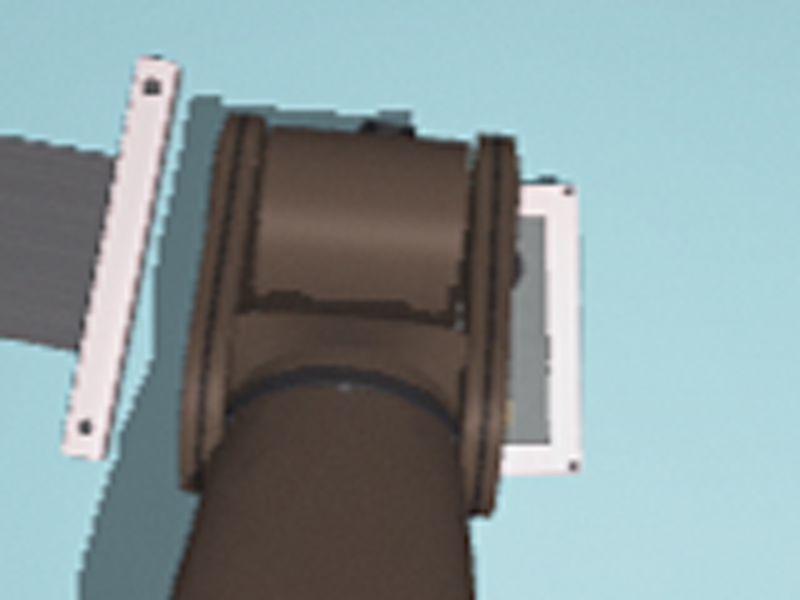

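Run:
```python
from h import *
c=get_calibration("top")
W=w(c,np.array([(576,183),(582,474)])/5+[200,150]-.4,.05)[:,:2]
A,D=W;d=A-D;th=np.arctan2(d[1],d[0]);ctr=(A+D)/2+rz(th)@[0,.045]
print(np.linalg.norm(d),np.degrees(th-BA),tobar(ctr)*1e3,tobar(A),tobar(D), tobar(ctr+rz(th)@[.07,.045]))
```

```text
0.1400674894077231 11.23242009954832 [  -3.15508731 -170.77563314] [ 0.07430269 -0.20127183] [-0.06308182 -0.22855549] [ 0.05673855 -0.11300235]
```

11° remaining, with the centre at X = −3. A bit more of the same push, then back off and lift out.

```bash
python3 -m creep '{"dp":[[-0.33,0.15,0],[-0.33,0.15,0],[-0.33,0.15,0],[-0.33,0.1,0],[0,0,0],[1.0,0,0],[1.0,0,0],[0.5,0,-2],[0,0,-3.5],[0,0,-3.5],[0,0,-3.5],[0,0,0]],"rotation":[[0,0,0],[0,0,0],[0,0,0],[0,0,0],[0,0,0],[0,0,0],[0,0,0],[0,0,0],[0,0,0],[0,0,0],[0,0,0],[0,0,0]],"claw":[0,0,0,0,0,0,0,0,0,0,0,0]}' >/dev/null; python3 -c "from h import *;st()
cv2.imwrite('pics/t5.png',grab_frame('top')[:,:,::-1])
cv2.imwrite('pics/w5.png',grab_frame('wrist')[:,:,::-1])
a=cv2.imread('pics/t5.png');cv2.imwrite('pics/c5.png',cv2.resize(a[150:270,200:360],None,fx=5,fy=5,interpolation=2))"
```

```text
t 6.48 bar(mm) [ 26.9 -93. ] tipz 154.8 yaw-bar 0.09 tiltz [ 0.014 -0.001 -1.   ] F [1.3 0.6 0.7] w -0.000 q [ -2.   4. 112.  -0.  62.   7.]
```

View pics/c5.png

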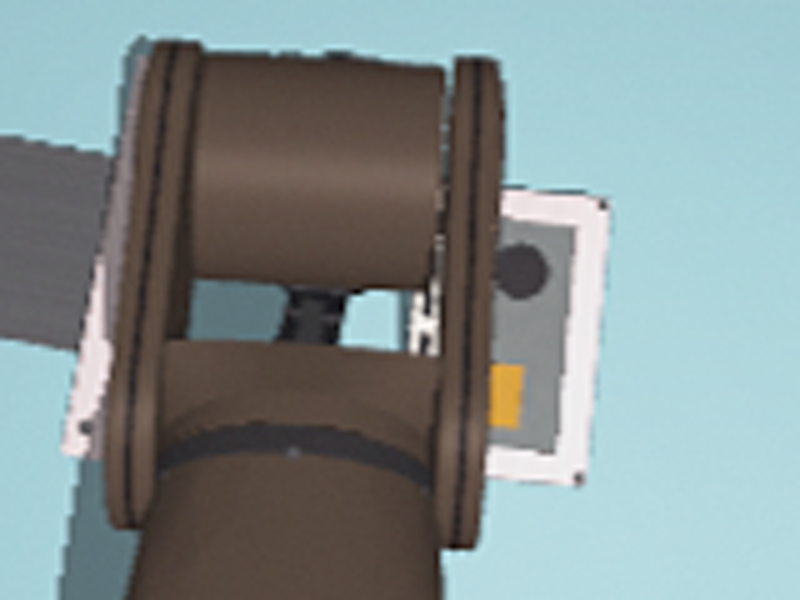

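View pics/w5.png

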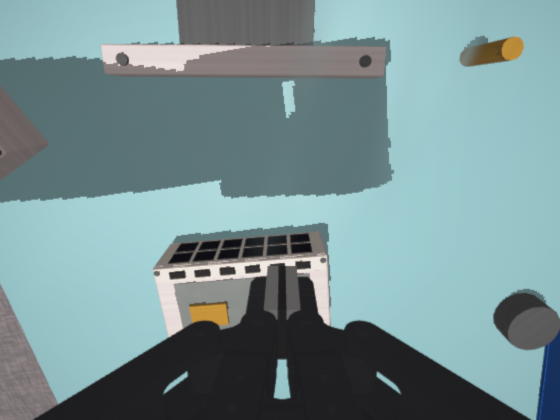

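Run:
```python
from h import *
c=get_calibration("top")
def rep(A,D,s):
    d=A-D;th=np.arctan2(d[1],d[0]);ctr=(A+D)/2+rz(th)@[0,s*.045]
    print(np.linalg.norm(d),np.degrees(th-BA),tobar(ctr)*1e3)
rep(*w(c,np.array([(609,200),(583,488)])/5+[200,150]-.4,.05)[:,:2],1)
c=get_calibration("wrist")
rep(*w(c,[(328,260),(155,274)],.05)[:,:2],-1)
print(tobar(w(c,[(386,76)],.03)[0])*1e3,tobar(w(c,[(103,72)],.03)[0])*1e3)
```

```text
0.13913163153184357 4.8697339996978535 [  -4.08456028 -179.4502987 ]
0.13664565695714906 5.068478672710809 [  -4.73595169 -182.85924633]
[97.0072638   2.33595375] [-102.21703093    4.86238653]
```

About 5° askew, X centred, 130 mm clear of the bar. Next I go behind the bare −y side and open the fingers, so the two fingertips push near both corners at once.

```bash
python3 -m creep '{"dp":[[-3.5,-0.6,0],[-3.5,-0.6,0],[-3.5,-0.6,0],[-3.5,-0.6,0],[-2.8,-0.5,0],[0,0,0],[0,0,3.5],[0,0,3.5],[0,0,3.5],[0,0,3.0],[0,0,0.7],[0,0,0]],"rotation":[[0,0,0],[0,0,0],[0,0,0],[0,0,0],[0,0,0],[0,0,0],[0,0,0],[0,0,0],[0,0,0],[0,0,0],[0,0,0],[0,0,0]],"claw":[1,1,1,1,1,1,1,1,1,1,1,1]}' >/dev/null; python3 -c "from h import *;st()
cv2.imwrite('pics/w6.png',grab_frame('wrist')[:,:,::-1])"
```

```text
t 7.58 bar(mm) [ -10.1 -261.2] tipz 0.6 yaw-bar 0.05 tiltz [-0.009  0.003 -1.   ] F [0.2 0.2 0.8] w 0.086 q [-21.  12. 124.  -0.  45. -12.]
```

View pics/w6.png

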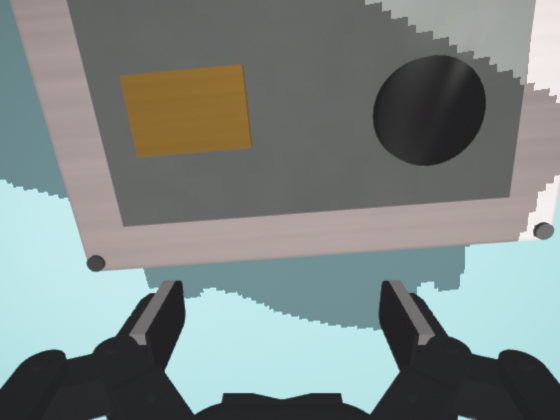

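Wrist view: the fingertips at x≈160 and 400 px stand behind the bare long side, whose corners are at (95,263) and (543,231). Shift +X by 11 mm to centre, raise slightly, and push.

```bash
python3 -m creep '{"dp":[[0,0.6,-0.6],[0.4,0.5,0],[0.7,0,0],[0.7,0,0],[0.7,0,0],[0.7,0,0],[0.8,0,0],[0.8,0,0],[0.8,0,0],[0.8,0,0],[0.8,0,0],[0,0,0]],"rotation":[[0,0,0],[0,0,0],[0,0,0],[0,0,0],[0,0,0],[0,0,0],[0,0,0],[0,0,0],[0,0,0],[0,0,0],[0,0,0],[0,0,0]],"claw":[1,1,1,1,1,1,1,1,1,1,1,1]}' >/dev/null; python3 -c "from h import *;st()
cv2.imwrite('pics/w7.png',grab_frame('wrist')[:,:,::-1]);cv2.imwrite('pics/t7.png',grab_frame('top')[:,:,::-1])
a=cv2.imread('pics/t7.png');cv2.imwrite('pics/c7.png',cv2.resize(a[150:270,200:360],None,fx=5,fy=5,interpolation=2))"
```

```text
t 8.63 bar(mm) [   4.3 -189.1] tipz 10.6 yaw-bar 0.07 tiltz [ 0.  0. -1.] F [-0.2  0.8 -0.1] w 0.085 q [-12.  13. 121.   0.  46.  -4.]
```

View pics/w7.png

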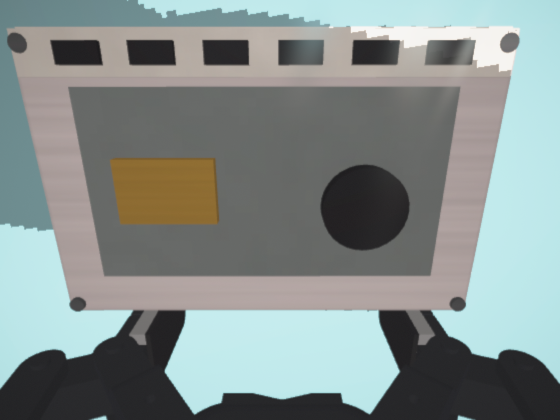

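View pics/c7.png

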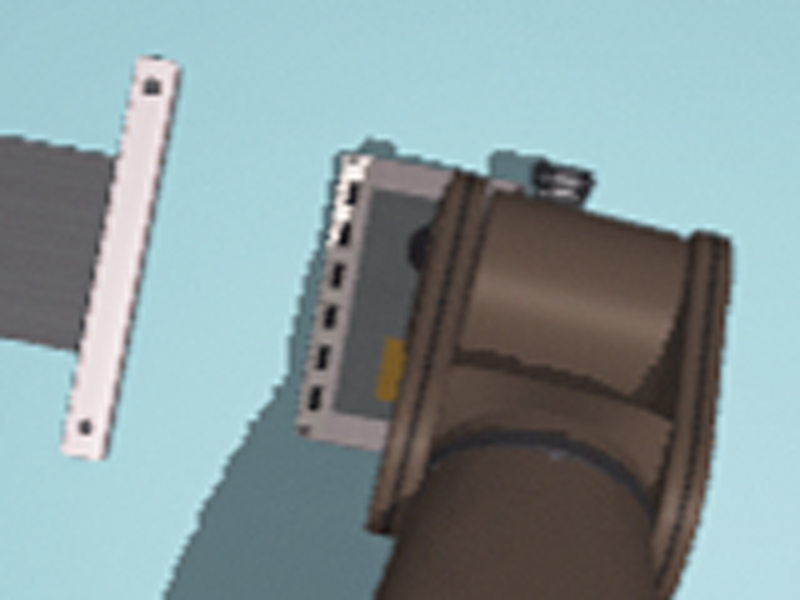

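Run:
```python
from h import *
c=get_calibration("top")
f=lambda L:np.array(L)/5+[200,150]-.4
def ang(L,z):
    W=w(c,f(L),z)[:,:2];d=W[0]-W[1];print(np.degrees(np.arctan2(d[1],d[0])),np.linalg.norm(d),tobar(W[0])*1e3,tobar(W[1])*1e3)
ang([(151,87),(85,428)],.03);ang([(181,65),(107,460)],.03);ang([(137,57),(62,452)],.03);ang([(341,155),(299,435)],.05)
```

```text
-9.00605475880046 0.1707121399920768 [85.68707174 11.85569454] [-85.02373958  12.52922044]
-8.700494676380991 0.1975013634399023 [99.08306062 -0.68860836] [-98.41811268  -0.96266702]
-8.7760454576358 0.1976319195887045 [99.09264863 21.4161266 ] [-98.53927049  21.40248608]
-6.8767597649678205 0.13647560783772775 [ 67.29058847 -87.15782052] [-69.10973114 -91.69040747]
```

Run:
```python
# sub-pixel line fits in the top picture: bar face edge and clip-side edge
from h import *
c=get_calibration("top")
g=cv2.cvtColor(cv2.imread("pics/t0.png") if False else cv2.imread("pics/top0.png"),cv2.COLOR_BGR2GRAY).astype(float)
def line(g,r0,r1,x0,x1,ra,rb,sgn,z):
    pts=[]
    for r in range(ra,rb+1):
        xc=np.interp(r,[r0,r1],[x0,x1]);xs=np.arange(int(xc)-5,int(xc)+6)
        d=np.diff(g[r,xs])*sgn;d[d<0]=0
        if d.sum()>0: pts.append([(d*(xs[:-1]+.5)).sum()/d.sum(),r])
    W=w(c,pts,z)[:,:2];p=np.polyfit(W[:,0],W[:,1],1);res=W[:,1]-np.polyval(p,W[:,0]);print(np.degrees(np.arctan(p[0])),res.std()*1e3,[ (tobar([x,np.polyval(p,x)])*1e3).round(1) for x in (W[0,0],W[-1,0])])
line(g,163.4,241.4,235.6,221.1,168,237,-1,.03)
g=cv2.cvtColor(cv2.imread("pics/t7.png"),cv2.COLOR_BGR2GRAY).astype(float)
line(g,163,242,235.7,221.3,168,237,-1,.03)
line(g,181,237,267.8,259.6,184,234,1,.05)
```

```text
-9.058201073853672 0.3941063182989803 [array([85.1,  1.6]), array([-87.7,   2.5])]
-9.041655510185109 0.37448399053071835 [array([85.1,  1.5]), array([-87.6,   2.3])]
-6.52193004240941 2.885967251254067 [array([ 59.4, -90.1]), array([-62.4, -94.9])]
```

The cell side is now within about 2° of the bar and roughly 90 mm clear. Push on, stopping short of the bar.

```bash
python3 -m creep '{"dp":[[0.6,0,0],[0.7,0,0],[0.7,0,0],[0.7,0,0],[0.7,0,0],[0.7,0,0],[0.7,0,0],[0.6,0,0],[0.6,0,0],[0.6,0,0],[0.4,0,0],[0,0,0]],"rotation":[[0,0,0.002],[0,0,0.002],[0,0,0],[0,0,0],[0,0,0],[0,0,0],[0,0,0],[0,0,0],[0,0,0],[0,0,0],[0,0,0],[0,0,0]],"claw":[1,1,1,1,1,1,1,1,1,1,1,1]}' >/dev/null; python3 -c "from h import *;st()
cv2.imwrite('pics/w8.png',grab_frame('wrist')[:,:,::-1]);cv2.imwrite('pics/t8.png',grab_frame('top')[:,:,::-1])
a=cv2.imread('pics/t8.png');cv2.imwrite('pics/c8.png',cv2.resize(a[150:270,200:360],None,fx=5,fy=5,interpolation=2))"
```

```text
t 9.73 bar(mm) [   4.6 -119.2] tipz 10.3 yaw-bar -0.21 tiltz [ 0.     0.001 -1.   ] F [-1.   0.1 -0.1] w 0.085 q [ -4.  14. 119.   0.  46.   4.]
```

View pics/w8.png

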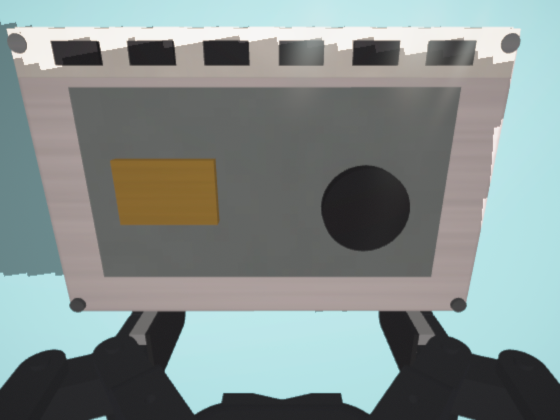

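View pics/c8.png

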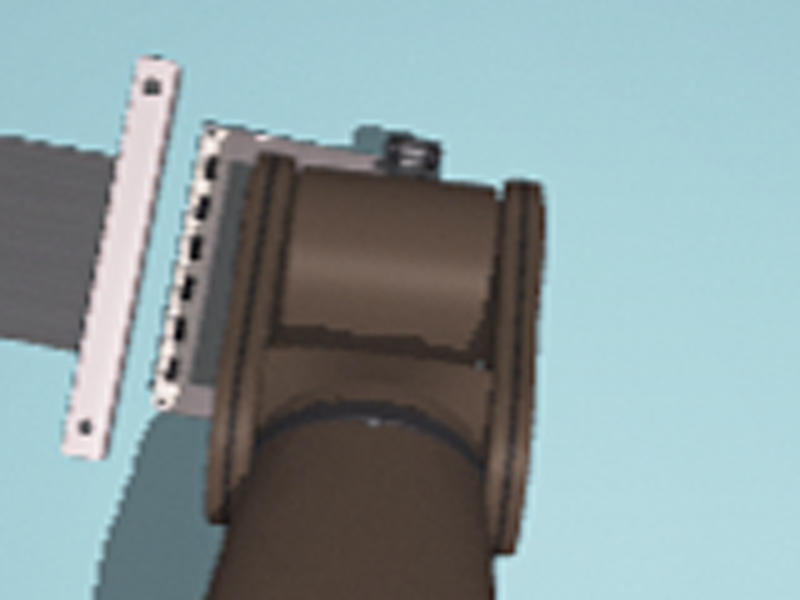

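Parallel to the bar within 0.5° and about 20 mm clear. Now I ease it up slowly, watching the force.

```bash
python3 -c "
from h import *
c=get_calibration('top');f=lambda L:np.array(L)/5+[200,150]-.4
W=w(c,f([(205,125),(152,405)]),.05);print([tobar(x)*1e3 for x in W])"
python3 -m creep '{"dp":[[0.15,0,0],[0.15,0,0],[0.15,0,0],[0.15,0,0],[0.15,0,0],[0.15,0,0],[0.15,0,0],[0.15,0,0],[0.15,0,0],[0.1,0,0],[0,0,0]],"rotation":[[0,0,0],[0,0,0],[0,0,0],[0,0,0],[0,0,0],[0,0,0],[0,0,0],[0,0,0],[0,0,0],[0,0,0],[0,0,0]],"claw":[1,1,1,1,1,1,1,1,1,1,1]}' >/dev/null; python3 -c "from h import *;st()"
python3 -m creep '{"dp":[[0.1,0,0],[0.1,0,0],[0.05,0,0],[0,0,0]],"rotation":[[0,0,0],[0,0,0],[0,0,0],[0,0,0]],"claw":[1,1,1,1]}' >/dev/null; python3 -c "from h import *;st()"
```

```text
[array([ 69.82019339, -19.8015125 ]), array([-67.6568002 , -19.61627819])]
t 10.75 bar(mm) [   4.9 -105.7] tipz 10.5 yaw-bar -0.21 tiltz [ 0.  0. -1.] F [-0.4 -4.3  2.1] w 0.086 q [ -3.  15. 119.   0.  46.   6.]
t 11.08 bar(mm) [   4.9 -103.4] tipz 10.5 yaw-bar -0.21 tiltz [ 0. -0. -1.] F [-1.3 -4.5  2.3] w 0.085 q [ -3.  15. 119.   0.  47.   6.]
```

```bash
for i in 1 ; do python3 -m creep '{"dp":[[0.1,0,0],[0.1,0,0],[0,0,0]],"rotation":[[0,0,0],[0,0,0],[0,0,0]],"claw":[1,1,1]}' >/dev/null; python3 -c "from h import *;st()"; done
python3 -m creep '{"dp":[[0.1,0,0],[0,0,0]],"rotation":[[0,0,0],[0,0,0]],"claw":[1,1]}' >/dev/null; python3 -c "from h import *;st()"
python3 -c "from h import *
cv2.imwrite('pics/t9.png',grab_frame('top')[:,:,::-1])
a=cv2.imread('pics/t9.png');cv2.imwrite('pics/c9.png',cv2.resize(a[150:270,200:360],None,fx=5,fy=5,interpolation=2))"
```

```text
t 11.33 bar(mm) [   4.9 -101.4] tipz 10.5 yaw-bar -0.21 tiltz [ 0.  0. -1.] F [-0.5 -4.   2.5] w 0.085 q [ -2.  15. 119.   0.  47.   7.]
t 11.50 bar(mm) [   4.9 -100.4] tipz 10.5 yaw-bar -0.21 tiltz [ 0. -0. -1.] F [-0.3 -4.2  3.3] w 0.085 q [ -2.  15. 119.  -0.  47.   7.]
```

View pics/c9.png

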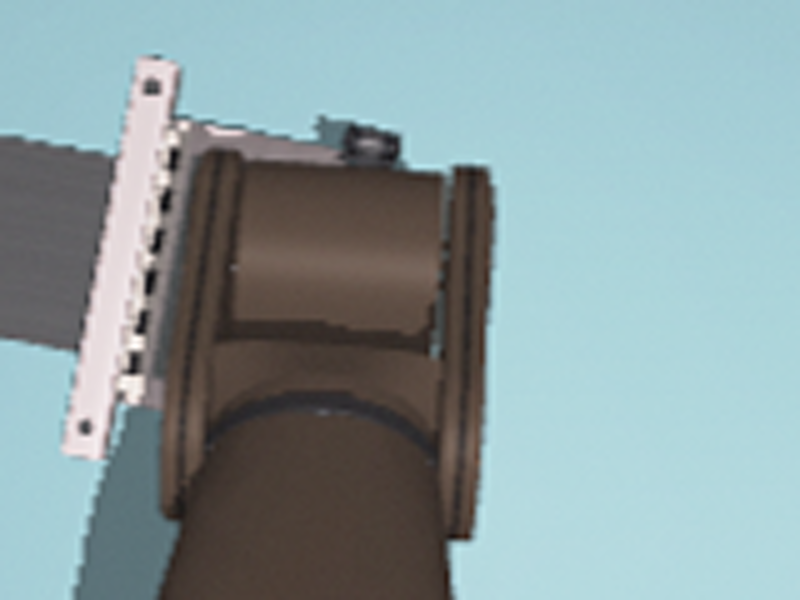

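Clip edge at about (172,135)–(125,400), almost on the bar edge, but there is no force rise yet. Continuing in sub-millimetre steps.

```bash
python3 -m creep '{"dp":[[0.05,0,0],[0.05,0,0],[0,0,0]],"rotation":[[0,0,0],[0,0,0],[0,0,0]],"claw":[1,1,1]}' >/dev/null; python3 -c "from h import *;st()"
python3 -m creep '{"dp":[[0.05,0,0],[0.05,0,0],[0,0,0]],"rotation":[[0,0,0],[0,0,0],[0,0,0]],"claw":[1,1,1]}' >/dev/null; python3 -c "from h import *;st()"
```

```text
t 11.80 bar(mm) [  4.9 -99.6] tipz 10.5 yaw-bar -0.21 tiltz [ 0. -0. -1.] F [ 0.3 -4.9  2. ] w 0.085 q [ -2.  15. 119.  -0.  47.   7.]
t 12.05 bar(mm) [  4.9 -98.6] tipz 10.5 yaw-bar -0.21 tiltz [ 0. -0. -1.] F [ 0.  -4.9  3.2] w 0.085 q [ -2.  15. 119.  -0.  47.   7.]
```

```bash
python3 -m creep '{"dp":[[0.05,0,0],[0.05,0,0],[0,0,0]],"rotation":[[0,0,0],[0,0,0],[0,0,0]],"claw":[1,1,1]}' >/dev/null; python3 -c "from h import *;st()"
python3 -m creep '{"dp":[[0.05,0,0],[0.05,0,0],[0,0,0]],"rotation":[[0,0,0],[0,0,0],[0,0,0]],"claw":[1,1,1]}' >/dev/null; python3 -c "from h import *;st()
cv2.imwrite('pics/s10.png',grab_frame('scene')[:,:,::-1])
a=cv2.imread('pics/s10.png');cv2.imwrite('pics/cs10.png',cv2.resize(a[180:300,270:430],None,fx=5,fy=5,interpolation=2))"
```

```text
t 12.30 bar(mm) [  4.9 -97.7] tipz 10.5 yaw-bar -0.22 tiltz [ 0. -0. -1.] F [-0.7 -6.5  2.9] w 0.085 q [ -2.  15. 118.  -0.  47.   7.]
t 12.55 bar(mm) [  4.8 -97.7] tipz 10.5 yaw-bar -0.22 tiltz [-0.001 -0.002 -1.   ] F [ -2.3 -10.1   4.8] w 0.085 q [ -2.  15. 118.  -0.  47.   7.]
```

View pics/cs10.png

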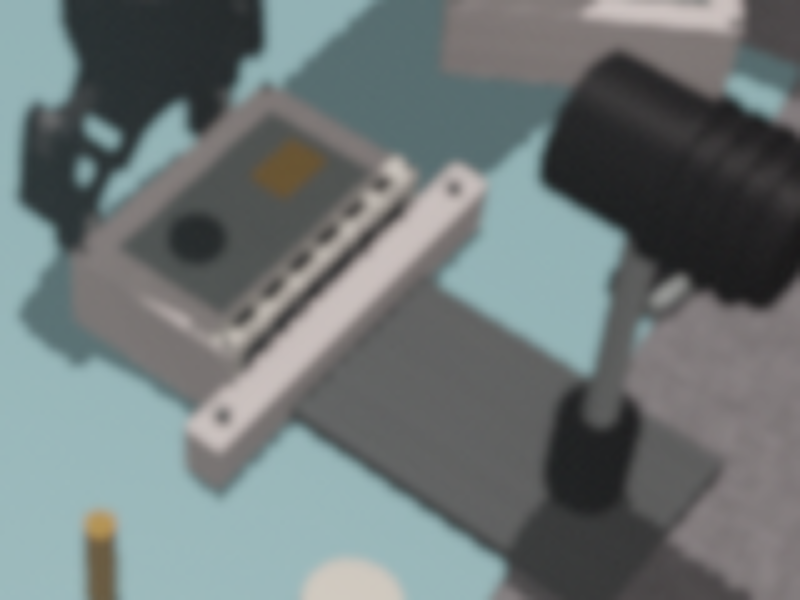

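The force is rising while the TCP stands still, so the model is against the bar. A gentle extra press will close any residual angle.

```bash
python3 -m creep '{"dp":[[0.07,0,0],[0.07,0,0],[0,0,0],[0,0,0]],"rotation":[[0,0,0],[0,0,0],[0,0,0],[0,0,0]],"claw":[1,1,1,1]}' >/dev/null; python3 -c "from h import *;st();print(get_state()['wrist_torque'])"
python3 -m creep '{"dp":[[0.07,0,0],[0.07,0,0],[0,0,0],[0,0,0]],"rotation":[[0,0,0],[0,0,0],[0,0,0],[0,0,0]],"claw":[1,1,1,1]}' >/dev/null; python3 -c "from h import *;st();print(get_state()['wrist_torque'])"
```

```text
t 12.93 bar(mm) [  4.7 -97.7] tipz 10.5 yaw-bar -0.23 tiltz [-0.002 -0.004 -1.   ] F [ -5.3 -15.5   4.9] w 0.085 q [ -2.  15. 118.  -0.  47.   7.]
[-2.19339475  0.15572918 -0.31933354]
t 13.27 bar(mm) [  4.7 -97.6] tipz 10.5 yaw-bar -0.22 tiltz [-0.003 -0.007 -1.   ] F [ -7.2 -21.    7.3] w 0.085 q [ -2.  15. 118.  -1.  47.   7.]
[-3.01839295  0.23642075 -0.48734262]
```

Firm stop at 21 N with the yaw matching the bar. Back off straight, raise, and clear the view.

```bash
python3 -m creep '{"dp":[[-0.3,0,0],[-0.5,0,0],[-1,0,0],[-2,0,0],[-2,0,-1],[0,0,-3.5],[0,0,-3.5],[0,0,-3.5],[0,0,-3.5],[-1,0,-3.5],[-3,0,0],[-3.5,0,0]],"rotation":[[0,0,0],[0,0,0],[0,0,0],[0,0,0],[0,0,0],[0,0,0],[0,0,0],[0,0,0],[0,0,0],[0,0,0],[0,0,0],[0,0,0]],"claw":[1,1,1,1,1,1,1,1,1,1,1,1]}' >/dev/null; 
python3 -m creep '{"dp":[[-3.9,0,0],[-3.9,0,0],[-3.9,0,0],[-3.9,0,0],[-3.9,0,0],[-3,0,0],[0,0,0],[0,0,0]],"rotation":[[0,0,0],[0,0,0],[0,0,0],[0,0,0],[0,0,0],[0,0,0],[0,0,0],[0,0,0]],"claw":[1,1,1,1,1,1,1,1]}' >/dev/null;python3 -c "from h import *;st()
cv2.imwrite('pics/t11.png',grab_frame('top')[:,:,::-1]);cv2.imwrite('pics/s11.png',grab_frame('scene')[:,:,::-1])
a=cv2.imread('pics/t11.png');cv2.imwrite('pics/c11.png',cv2.resize(a[150:270,200:360],None,fx=5,fy=5,interpolation=2))
a=cv2.imread('pics/s11.png');cv2.imwrite('pics/cs11.png',cv2.resize(a[180:300,270:430],None,fx=5,fy=5,interpolation=2))"
```

```text
t 14.93 bar(mm) [   3.1 -452.6] tipz 194.7 yaw-bar -0.38 tiltz [ 0.     0.002 -1.   ] F [-0.2 -0.5 -0.1] w 0.086 q [-41.   1. 112.   0.  67. -32.]
```

View pics/c11.png

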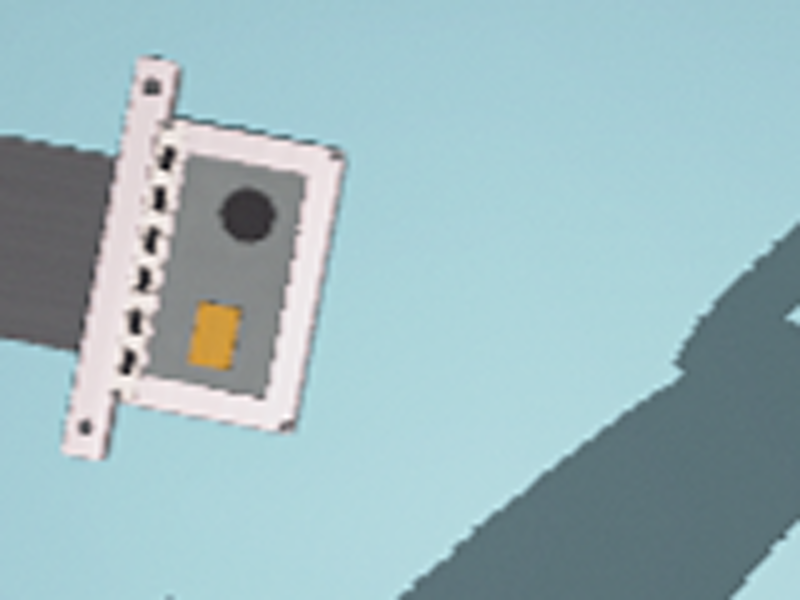

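View pics/t11.png

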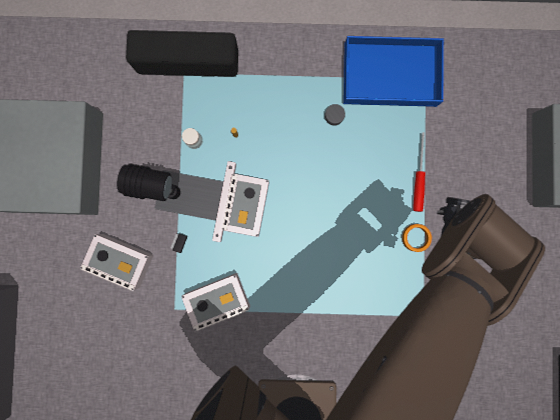

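View pics/cs11.png

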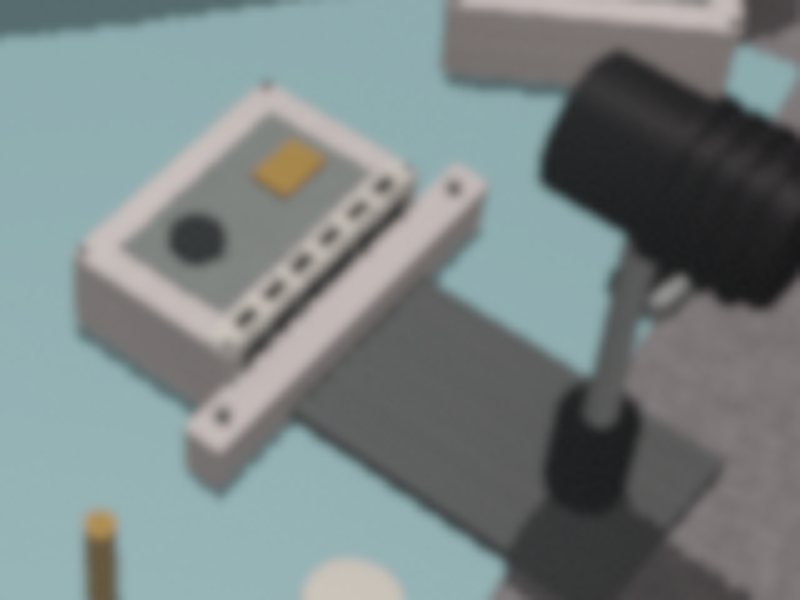

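Run:
```python
from h import *
c=get_calibration("top")
A,D=w(c,np.array([(344,155),(294,432)])/5+[200,150]-.4,.05)[:,:2]
d=A-D;th=np.arctan2(d[1],d[0]);ctr=(A+D)/2+rz(th)@[0,.045]
print(np.degrees(th),tobar(A)*1e3,tobar(D)*1e3,tobar(ctr)*1e3)
a=cv2.imread("pics/top0.png").astype(int);b=cv2.imread("pics/t11.png").astype(int)
for n,(x,y) in dict(tape=(417,237),drv=(418,190),jar=(191,136),so=(234,131),puck=(334,114),conn=(180,241)).items():
    print(n,abs(a-b)[y-12:y+12,x-12:x+12].mean().round(2))
c=get_calibration("scene"); R=rz(BA-np.radians(.25))
for z,p in((.05,[.07,-.002]),(.05,[-.07,-.002])):
    q=R@np.array(p)+BT;print(px(c,[*q,z])*1.,((px(c,[*q,z])-[270,180])*5).round())
```

```text
-8.575513373155642 [ 67.55089165 -88.58442357] [-68.12834658 -89.06866006] [ -0.44933055 -43.82682841]
tape 7.9
drv 6.78
jar 8.87
so 9.42
puck 6.51
conn 6.89
[[313.83802493 249.3269627 ]] [[219. 347.]]
[[352.15316424 212.28994837]] [[411. 161.]]
```

```bash
python3 -c "from plant import *;print(sign_off())"
```

```text
the job is handed in; nothing more can be done
None
```

The satellite model now lies with its solar-cell side flat along the lamp-stand bar, and I have handed the job in at about 15 s of the 72 s allowed. It was the look-alike farthest to the robot's right.

**Turning:** With the fingers shut, I pushed near the +x end of the cell side. This turned the model clockwise from about 55° to 5° off the bar and moved it away from the bar.

**Easing up:** With the fingers open, I pushed the bare long side near both corners at once. That brought the model parallel, within about 0.5°, while still about 20 mm clear. I then eased it up in steps of 1.5 mm or less until the hand stopped dead against it, at about 23 N.

**Last checks:**
- **Angle:** the model reads −8.6° against the bar's −8.8 to −9.05°, within about 0.5°.
- **Ends:** the model is centred on the bar to about 0.5 mm, leaving about 30 mm of bar past each end.
- **Flatness:** contact rests on that firm stop and on seeing no gap in the pictures. The top camera puts the cell side about 1 mm past the bar face, within the 2 mm calibration error.
- **Other things:** the tape, screwdriver, jar, standoff, puck and connector look unmoved by eye in the top view. The picture-difference check of their spots was inconclusive, reading about 7–9 grey levels everywhere.
- **Hand:** it ended about 195 mm up and well clear of everything.

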